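Brace the small jar and unscrew its tight cap

TASK

Open the small square jar of spare valve caps so that the dispenser can be refilled: drop the orange insert fully into the square well of the oak jar brace, stand the closed jar fully home in the insert so that it cannot turn, then unscrew its tight red cap anticlockwise and stop turning when the threads let go. Lift the cap straight up and finish with the gripper still holding it level, clear of the jar and just above its open mouth, with the jar still fully seated in the brace. Leave the other things on the bench and on the oak board where they are.

Things in the scene. Friction and masses are not known exactly. Their poses are not given: they have to be found in the camera images.
- brace_well (a point): jar brace: oak block 134 x 134 mm, 40 mm high, screwed to the bench, with an open square well 71.5 mm wide and 24 mm deep in its top; this point is the centre of the well's floor, 16 mm above the bench; x and y run parallel to the sides of the well, z up
- insert_center (a point): orange plastic insert, loose on the bench, open side up: square cup 68 mm wide outside, 50 mm high, 0.14 kg, pocket 53 mm square and 38 mm deep (walls 7.5 mm, floor 12 mm; its lower edges are rounded); this point is its centre, 25 mm above its underside; x and y parallel to its sides. Home in the well it stands 26 mm proud of the block; any quarter turn will do
- jar_center (a point): small clear square jar of valve caps, loose on the bench: body 50 mm square, 60 mm high, lower edges rounded, with its cap 90 mm high, about 0.25 kg; it can be carried by its cap. This point is on its axis, 45 mm above its underside; x and y parallel to the body's sides, white stroke on the shoulder at +x. Home, its underside is 12 mm above the insert's, 28 mm above the bench; any quarter turn will do
- jar_rim (a point): centre of the rim of the small jar's round neck (33 mm across), 82 mm above the jar's underside. Loose on the bench, or in the well without the insert, the jar just turns along with its cap; in the insert its loose fit lets it turn only about 0.12 rad either way. Only its weight holds it down
- cap_center (a point): the small jar's red screw cap: round, ribbed, 51 mm across, 24 mm high, 0.06 kg; this point is on its axis, 12 mm above its lower edge, 33 mm above jar_center while closed; z up. Tight, its +x (white stroke on top) lies within 0.12 rad of the jar's +x. Three lugs inside grip three short threads on the neck and a springy liner presses with about 20 N: it takes a firm turn of roughly 0.5 N m
- cap_mark (a point): point on the cap's rim at its white stroke, 25 mm from the axis. Turned anticlockwise (from above) the cap rises 1 mm per rad; its lugs come free when it stands 0.9 rad (52 degrees) anticlockwise of the jar's +x, and it may hop up 2 mm; from there to 1.5 rad it lifts straight off; at about 1.58 rad the next threads stop it. A turn of 1.3 rad suits all starts
- socket_case: bystander: stainless steel socket set case, 140 x 240 x 48 mm, lying on the oak board; origin at the centre of its underside
- grip: bystander: purple silicone handlebar grip, 132 mm long, 33 mm thick, lying on the socket case; origin at its underside
- bell: bystander: silver bicycle bell, 54 mm across, 36 mm high, on the socket case; origin at its underside
- bottle_cage: bystander: black plastic bottle cage, 150 mm long, 80 mm high, lying on the oak board; origin at its underside
- mini_pump: bystander: red aluminium mini pump, 210 mm long along its y, 25 mm thick, lying on the bench between the robot and the brace; origin at its underside
- dispenser: bystander: push dispenser of valve caps, grey base 80 x 70 mm with a catch tray, clear hopper above, 142 mm high, on the bench off to one side; origin at its underside
- large_jar: bystander: the large square jar (68 mm square, 113 mm high, wide black cap) that the bare well of the brace was cut for; NOT the jar to open; origin at its underside
Things that resemble listed ones, but are neither listed nor needed, are in the scene too. Leave any purple look-alike of the part that bears insert_center alone.

How it is judged:
By the outcome, as a careful person would: the job done as asked, in the order asked, and still so for the second after the job is handed in, while the arm keeps its last pose, push and grip.
It also fails if it takes over 58 s, if anything falls off the work surface, if the arm or the gripper's body presses on something with over 40 N, if the wrist force passes 120 N, or if a joint passes its speed limit or range.

ROBOT

A 6-joint arm with a two-finger parallel gripper is mounted at the origin on the work surface. World frame = base frame: x ahead of the robot, y to its left, z up, the work surface at z = 0. Lengths are in m, angles in rad, forces in N, time in s.
With the tool pointing down it reaches from about 0.275 to 0.775 m from the base axis. Payload 14.6 kg.
Tool frame: the origin (TCP) lies at the very end of the fingers, on their centre line; the grasp point (between the pads) lies 19 mm behind it; z points along the fingers, y is the direction in which the jaws open and shut (so a half turn about z gives the same grasp; the last joint's range is limited). The gripper opens to 85 mm and grips with 20 to 120 N. Pads are 22 mm wide; open, the fingers measure 114 mm over their backs; the gripper's body (76 mm by 85 mm) begins 54 mm behind the grasp point. The pads swing forward as they close: fully open they stand 13 mm farther back than shut.
Start: joints at [-1.404, 0.263, -0.048, 1.259, 0, 1.415], TCP at [0.166, -0.498, 0.231] pointing down, gripper open.
Joint ranges: [-2.65, 2.65], [-0.89, 1.7], [-1.18, 1.37], [-2.13, 2.11], [-1.35, 1.29], [-3.14, 3.14]. Speed limits (rad/s): [1.89, 1.89, 2.57, 2.79, 3.14, 3.14].

INTERFACE

Orientations are given as a unit quaternion [x, y, z, w].
In Python, from workcell import r, camera, models gives the robot as it stands.
- The arm moves only by the shell command python3 -m jog 'ROWS' [OPENING]. ROWS is JSON, a list of rows, each an object of numbers: "x", "y", "z": the shift along the world's x, y, z in cm; "wx", "wy", "wz": the turn, a rotation vector about the world's x, y, z in degrees. A call has 1 to 12 rows; each row is the pose to reach, as a shift and turn from the pose commanded when the call began; what a row does not reach only later rows make up. A row lasts 1/8 s, in which the tool goes at most 62.5 mm and 10.7 degrees, less where a joint would pass 70% of its speed; a pose out of reach is approached as far as the arm can. A call with a gripper value outside its range is refused whole. OPENING is the gripper command: -1 is fully open, 1 is shut, values between are in proportion, set as the call begins (- or left out, the last holds). The fingers move at their own pace and stop on an object; the grip force is fixed at half the most. Time passes only in rows, so rows that repeat a pose let the fingers close. It gives the time, the measured TCP pose, the force and the opening at its end, in the units of the state.
- r.get_state(): the state, without advancing time (a new reading comes with each control period).
- camera(name): name is "side" or "top" or "wrist"; returns a dict with "color" (480x640x3 uint8, blue, green, red), "range_z" (480x640 float32, m along the optical axis (not along the pixel's ray), 0 where there is no reading), "vfov" (degrees; the focal length in pixels is half the picture's height over the tangent of half this angle, whatever the lens; pixels are square), "cx", "cy" (the principal point, pixels), "position" and "orientation" of the camera in the world. Camera axes: x right, y up, looking along -z (the intrinsics and any distortion apply to the point x, -y, -z); pixel columns grow to the right and rows downward; lengths in m; the calibration is good to about 2 mm. A picture is of the moment at which its call begins.
- r.finish_job(): hands the job in, once; it reports no verdict.
Trained networks look in the newest picture that a camera, given by its name, has taken for a name from the list of things; names that differ only in an ending like _2 or _b are one class to them, and where a whole thing is asked for, a point or a joint stands for the part that bears it (a point fixed in the world has none). Each returns a list of dicts, best first, with "score" (0 to 1); they miss things now and then, are a little off and sometimes report something else, mostly with a low value. They report only what shows in the picture. A call takes as long as a camera call. They do not tell look-alikes from the thing itself.
- models.outline_of(camera, label): "pixels" (480x640 bool, what is visible of it) and "uv" ([column, row] in pixels, amid what is visible of it).
The state is a dict: "t": time; "qpos": joint angles; "joint_vel": joint speeds; "joint_efforts": joint torques, N m; "eef_pos": TCP position; "tcp_rot": TCP orientation; "wrist_force": force on the tool from outside, world axes, zero at the start; "torque": the same for the moment, N m; "grip_width": finger opening in m.
Only numpy, scipy, OpenCV 4.12 (cv2) and the standard library are available. Lean on these libraries where they do the work, as an engineer would, in place of code of your own. Each camera call takes 0.05 s, during which the arm holds its last target. There are 200 camera calls.

## Working session

There is one attempt and no reset: what is moved stays moved. The work goes in short steps, Python scripts to look and compute and a shell command to move; the robot and the scene stay as the last step left them, time stands still between calls to the robot, and variables do not carry over. Pictures are saved under pics/ and viewed, about 8 in all and at most 12, crops included, and the job is handed in when it is done.

```bash
mkdir -p pics; ls; cat > h.py <<'E'
import numpy as np, cv2
from scipy.spatial.transform import Rotation as R
from workcell import r, camera, models
def cloud(c):
    f=240/np.tan(np.radians(c["vfov"])/2)
    v,u=np.mgrid[0:480,0:640]; z=c["range_z"]
    p=np.stack([(u-c["cx"])/f*z,-(v-c["cy"])/f*z,-z],-1)
    w=p@R.from_quat(c["orientation"]).as_matrix().T+np.array(c["position"])
    w[z<=0]=np.nan
    return w
E
python3 - <<'E'
from h import *
for n in ("side","top"):
    c=camera(n); cv2.imwrite(f"pics/{n}0.png",c["color"]); w=cloud(c)
    print(n,{k:c[k] for k in c if k not in("color","range_z")})
    for l in ["brace_well","insert_center","jar_center","cap_center","socket_case","mini_pump","dispenser","large_jar","bottle_cage"]:
        for o in models.outline_of(n,l)[:3]:
            p=w[o["pixels"]]; p=p[~np.isnan(p[:,0])]
            print(l,round(o["score"],2),np.round(o["uv"]),len(p),np.round(np.percentile(p,[3,50,97],axis=0),3).tolist() if len(p) else "")
print(r.get_state()["t"])
E
```

```text
pics
side {'vfov': 54.892458159849355, 'cx': 312.15655199845867, 'cy': 239.62064935228426, 'position': array([ 0.28854559, -0.69381085,  0.60031869]), 'orientation': array([ 0.45310849, -0.08591227, -0.14447193,  0.87546538])}
brace_well 0.89 [310. 275.] 3903 [[0.458, -0.101, 0.006], [0.527, -0.046, 0.039], [0.59, 0.037, 0.042]]
insert_center 0.68 [319. 355.] 2521 [[0.437, -0.266, 0.005], [0.47, -0.236, 0.033], [0.502, -0.201, 0.052]]
insert_center 0.63 [238. 346.] 2364 [[0.318, -0.216, 0.005], [0.355, -0.186, 0.033], [0.39, -0.143, 0.052]]
jar_center 0.8 [276. 207.] 595 [[0.506, 0.194, 0.006], [0.526, 0.2, 0.035], [0.557, 0.23, 0.062]]
cap_center 0.95 [277. 186.] 384 [[0.508, 0.196, 0.067], [0.529, 0.209, 0.089], [0.554, 0.242, 0.093]]
socket_case 0.92 [442. 279.] 6569 [[0.69, -0.245, 0.029], [0.73, -0.174, 0.07], [0.827, -0.017, 0.073]]
socket_case 0.26 [276. 209.] 623 [[0.505, 0.194, 0.004], [0.525, 0.201, 0.036], [0.558, 0.235, 0.062]]
mini_pump 0.7 [237. 268.] 910 [[0.356, -0.041, 0.005], [0.39, 0.037, 0.022], [0.421, 0.151, 0.026]]
mini_pump 0.2 [276. 206.] 586 [[0.506, 0.194, 
[... 1532 characters left out ...]
89. 328.] 943 [[0.357, -0.032, 0.014], [0.386, 0.063, 0.022], [0.417, 0.158, 0.027]]
mini_pump 0.65 [219. 267.] 466 [[0.507, 0.201, 0.079], [0.528, 0.223, 0.09], [0.551, 0.246, 0.094]]
mini_pump 0.17 [375. 157.] 5588 [[0.689, -0.234, 0.038], [0.766, -0.119, 0.069], [0.826, -0.006, 0.073]]
dispenser 0.79 [151. 229.] 1998 [[0.55, 0.348, 0.005], [0.606, 0.37, 0.05], [0.65, 0.411, 0.139]]
large_jar 0.78 [491. 228.] 1365 [[0.576, -0.398, 0.02], [0.606, -0.355, 0.109], [0.637, -0.338, 0.115]]
bottle_cage 0.59 [280. 170.] 1356 [[0.715, 0.016, 0.02], [0.755, 0.095, 0.029], [0.797, 0.161, 0.089]]
bottle_cage 0.42 [150. 229.] 1972 [[0.553, 0.348, 0.006], [0.606, 0.37, 0.054], [0.65, 0.411, 0.139]]
1.0
```

View pics/side0.png

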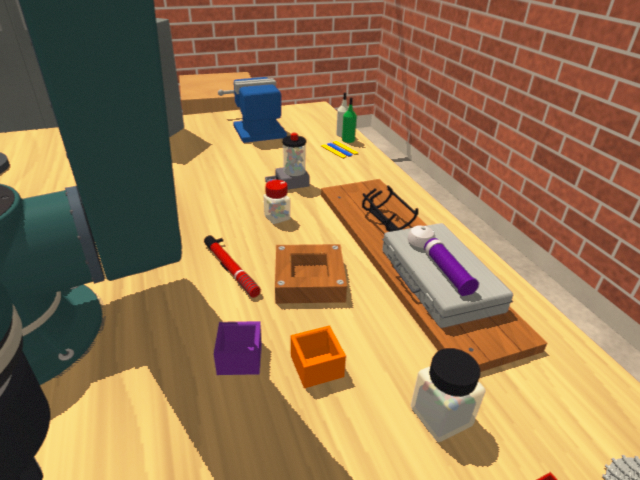

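View pics/top0.png

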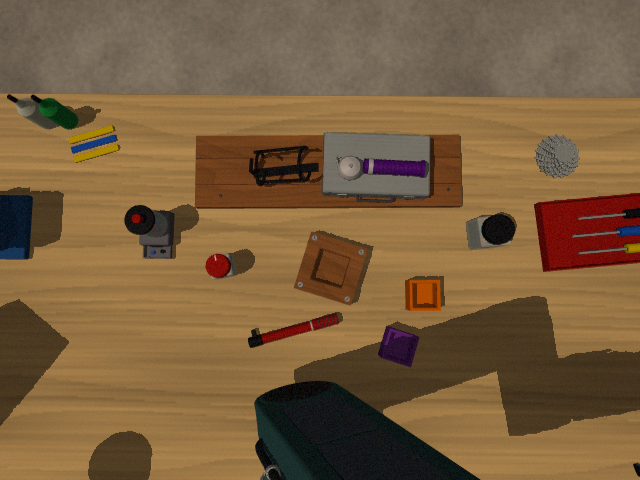

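The orange insert is at about (423,294) in the top view. The jar with the red cap is at (218,266), the brace at (333,268), and the purple decoy at (399,346). Next I measure poses.

```bash
cat >> h.py <<'E'
def box(w,m,zlo,zhi,name):
    p=w[m&(w[...,2]>zlo)&(w[...,2]<zhi)]
    (cx,cy),(a,b),ang=cv2.minAreaRect((p[:,:2]*1000).astype(np.float32))
    print(name,len(p),"c",round(cx,1),round(cy,1),"size",round(a,1),round(b,1),"ang",round(ang,1),"ztop",np.round(np.median(p[:,2]),4)); return p
E
python3 - <<'E'
from h import *
print({k:np.round(v,3) for k,v in r.get_state().items()})
for n in ("side","top"):
    c=camera(n); w=cloud(c)
    X,Y=w[...,0],w[...,1]
    hsv=cv2.cvtColor(c["color"],cv2.COLOR_BGR2HSV)
    reg=lambda x0,x1,y0,y1:(X>x0)&(X<x1)&(Y>y0)&(Y<y1)
    box(w,reg(.41,.53,-.29,-.17),.047,.056,n+" insert rim")
    box(w,reg(.42,.63,-.14,.08),.034,.046,n+" brace top")
    q=w[reg(.42,.63,-.14,.08)&(Z:=w[...,2]<.024)&(w[...,2]>.012)]
    box(w,reg(.49,.56,-.08,.03),.012,.020,n+" well floor")
    box(w,reg(.48,.58,.17,.27),.086,.098,n+" cap top")
    box(w,reg(.48,.58,.17,.27),.02,.062,n+" body")
    # white stroke on cap top
    m=reg(.48,.58,.17,.27)&(w[...,2]>.05)
    s=m&(hsv[...,1]<90)&(hsv[...,2]>120)&(w[...,2]>.085)
    p=w[s]; print("stroke",len(p),np.round(p.mean(0),4) if len(p) else "")
for n,(u0,v0) in (("side",(240,165)),("top",(185,230))):
    c=camera(n); k=c["color"][v0:v0+70,u0:u0+80]; cv2.imwrite(f"pics/{n}jar.png",cv2.resize(k,None,fx=5,fy=5,interpolation=cv2.INTER_CUBIC))
a=[cv2.imread(f"pics/{n}jar.png") for n in("side","top")]
cv2.imwrite("pics/jar.png",np.hstack(a))
E
```

```text
{'t': np.float64(1.0), 'qpos': array([-1.404,  0.263, -0.048,  1.259, -0.   ,  1.416]), 'joint_vel': array([ 0.001, -0.   ,  0.001,  0.   ,  0.001, -0.001]), 'joint_efforts': array([-0.0000e+00, -6.3744e+01,  3.8477e+01,  1.0000e-03, -0.0000e+00,
       -0.0000e+00]), 'eef_pos': array([ 0.166, -0.498,  0.231]), 'tcp_rot': array([ 0.987,  0.16 , -0.   ,  0.   ]), 'wrist_force': array([ 0.009, -0.39 , -0.108]), 'torque': array([-0.026,  0.001,  0.   ]), 'grip_width': np.float64(0.086)}
side insert rim 703 c 470.7 -231.6 size 68.7 70.5 ang 0.8 ztop 0.0505
side brace top 2353 c 530.1 -21.7 size 140.6 134.4 ang 73.8 ztop 0.0407
side well floor 468 c 527.3 -30.0 size 104.7 65.7 ang 85.3 ztop 0.0169
side cap top 218 c 531.7 220.0 size 48.7 50.5 ang 25.8 ztop 0.0913
side body 447 c 524.8 208.4 size 39.9 65.3 ang 58.8 ztop 0.0432
stroke 0 
top insert rim 367 c 468.3 -228.7 size 66.3 69.7 ang 0.4 ztop 0.0499
top brace top 2529 c 527.2 -20.1 size 134.1 134.0 ang 73.3 ztop 0.0399
top well floor 879 c 527.4 -20.2 size 71.6 71.6 ang 73.2 ztop 0.016
top cap top 451 c 529.7 225.1 size 50.7 50.6 ang 62.6 ztop 0.0906
top body 144 c 529.3 224.1 size 49.7 49.5 ang 11.3 ztop 0.0546
stroke 4 [0.5461 0.2292 0.0903]
```

View pics/jar.png

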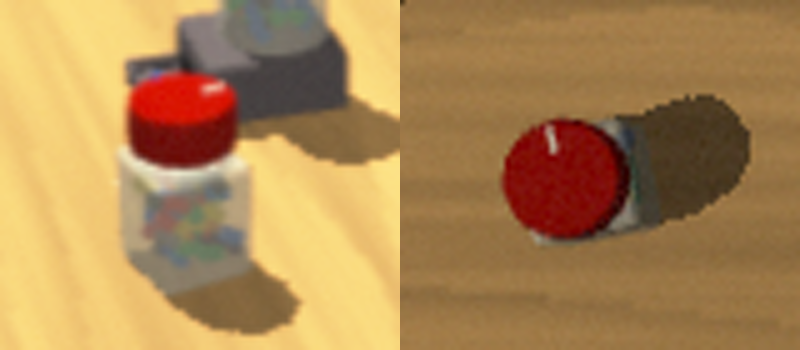

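```bash
python3 -m jog '[{"x":30.2,"y":26.9,"z":-5,"wz":-17.9},{"x":30.2,"y":26.9,"z":-5,"wz":-17.9},{"x":30.2,"y":26.9,"z":-5,"wz":-17.9},{"x":30.2,"y":26.9,"z":-5,"wz":-17.9},{"x":30.2,"y":26.9,"z":-5,"wz":-17.9},{"x":30.2,"y":26.9,"z":-5,"wz":-17.9},{"x":30.2,"y":26.9,"z":-5,"wz":-17.9},{"x":30.2,"y":26.9,"z":-5,"wz":-17.9},{"x":30.2,"y":26.9,"z":-5,"wz":-17.9},{"x":30.2,"y":26.9,"z":-5,"wz":-17.9},{"x":30.2,"y":26.9,"z":-5,"wz":-17.9}]' -1
python3 - <<'E'
from h import *
s=r.get_state(); print(np.round(s["eef_pos"],4),R.from_quat(s["tcp_rot"]).as_euler('zyx',degrees=True).round(2),s["t"])
c=camera("wrist"); cv2.imwrite("pics/w1.png",c["color"]); w=cloud(c)
print(c["position"],c["orientation"])
X,Y=w[...,0],w[...,1]
reg=lambda x0,x1,y0,y1:(X>x0)&(X<x1)&(Y>y0)&(Y<y1)
box(w,reg(.41,.53,-.29,-.17),.044,.056,"insert rim")
box(w,reg(.41,.53,-.29,-.17),.008,.018,"insert floor")
E
```

```text
[ 0.1661 -0.498   0.2313] [ -18.44    0.   -180.  ] 1.2
[ 0.24474559 -0.47184114  0.3725738 ] [-0.13203766  0.09525757 -0.57708094  0.80029347]
insert rim 0 c 0.0 0.0 size 0.0 0.0 ang 0.0 ztop nan
insert floor 0 c 0.0 0.0 size 0.0 0.0 ang 0.0 ztop nan$[0]: bad value
  return _methods._mean(a, axis=axis, dtype=dtype,
  ret = ret.dtype.type(ret / rcount)
```

View pics/w1.png

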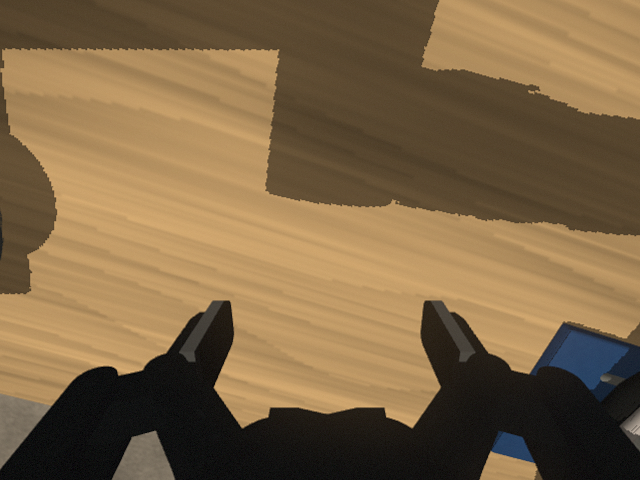

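The wrist view shows only bench and the open fingers, because the call was refused. The magnitude is probably limited.

```bash
python3 -m jog '[{"x":6,"y":5,"z":-1,"wz":-6},{"x":12,"y":10,"z":-2,"wz":-12},{"x":18,"y":16,"z":-3,"wz":-17.9},{"x":24,"y":21,"z":-4,"wz":-17.9},{"x":28,"y":25,"z":-5,"wz":-17.9},{"x":28,"y":25,"z":-5,"wz":-17.9},{"x":28,"y":25,"z":-5,"wz":-17.9},{"x":28,"y":25,"z":-5,"wz":-17.9}]' -1
```

```text
$[0]: bad value
```

```bash
python3 -m jog --help 2>&1 | head -20; python3 -m jog '[{"x":6,"y":5,"z":-1,"wx":0,"wy":0,"wz":-6},{"x":12,"y":10,"z":-2,"wx":0,"wy":0,"wz":-12},{"x":18,"y":16,"z":-3,"wx":0,"wy":0,"wz":-17.9},{"x":24,"y":21,"z":-4,"wx":0,"wy":0,"wz":-17.9},{"x":30.2,"y":26.9,"z":-5,"wx":0,"wy":0,"wz":-17.9},{"x":30.2,"y":26.9,"z":-5,"wx":0,"wy":0,"wz":-17.9},{"x":30.2,"y":26.9,"z":-5,"wx":0,"wy":0,"wz":-17.9},{"x":30.2,"y":26.9,"z":-5,"wx":0,"wy":0,"wz":-17.9},{"x":30.2,"y":26.9,"z":-5,"wx":0,"wy":0,"wz":-17.9}]' -1
```

```text
invalid input: not JSON, or not a number
t: 2.38
eef_pos: [0.4678, -0.2293, 0.1813]
tcp_rot: [1.0, 0.005, -0.0, 0.0]
wrist_force: [1.5, 0.0, 0.3]
grip_width: 0.0855
```

All six keys are needed in every row. The arm is now above the insert.

```bash
python3 - <<'E'
from h import *
s=r.get_state(); print(np.round(s["eef_pos"],4),R.from_quat(s["tcp_rot"]).as_euler('zyx',degrees=True).round(2),s["t"])
c=camera("wrist"); cv2.imwrite("pics/w2.png",c["color"]); w=cloud(c)
X,Y=w[...,0],w[...,1]
reg=lambda x0,x1,y0,y1:(X>x0)&(X<x1)&(Y>y0)&(Y<y1)
box(w,reg(.41,.53,-.29,-.17),.044,.056,"insert rim")
box(w,reg(.41,.53,-.29,-.17),.008,.018,"insert floor")
E
```

```text
[ 0.4678 -0.2293  0.1813] [-5.4000e-01 -1.0000e-02  1.7999e+02] 2.375
insert rim 2509 c 470.2 -229.1 size 68.3 68.2 ang 0.9 ztop 0.0483
insert floor 2806 c 473.6 -229.0 size 61.4 67.3 ang 0.6 ztop 0.0106
```

View pics/w2.png

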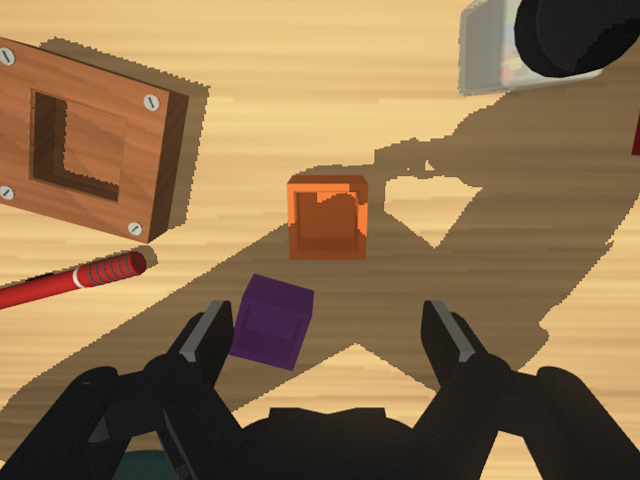

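The insert is centred in the jaw axis, and the purple decoy and the jaws are clear. I go down.

```bash
python3 -m jog '[{"x":0.1,"y":0,"z":-5,"wx":0,"wy":0,"wz":0},{"x":0.1,"y":0,"z":-10,"wx":0,"wy":0,"wz":0},{"x":0.1,"y":0,"z":-14,"wx":0,"wy":0,"wz":0},{"x":0.1,"y":0,"z":-15.5,"wx":0,"wy":0,"wz":0},{"x":0.1,"y":0,"z":-15.5,"wx":0,"wy":0,"wz":0}]' -1
python3 -m jog '[{"x":0,"y":0,"z":0,"wx":0,"wy":0,"wz":0},{"x":0,"y":0,"z":0,"wx":0,"wy":0,"wz":0},{"x":0,"y":0,"z":0,"wx":0,"wy":0,"wz":0},{"x":0,"y":0,"z":0,"wx":0,"wy":0,"wz":0}]' 1
python3 -c "
from h import *
s=r.get_state();print(s['joint_vel'].round(3),s['grip_width'])"
```

```text
t: 3.05
eef_pos: [0.468, -0.2295, 0.0257]
tcp_rot: [1.0, 0.004, -0.001, -0.0]
wrist_force: [-0.1, 0.3, 0.6]
grip_width: 0.0858
t: 3.55
eef_pos: [0.4694, -0.2298, 0.0277]
tcp_rot: [1.0, 0.005, 0.001, 0.001]
wrist_force: [-1.9, -1.0, 5.1]
grip_width: 0.0662
[ 0.002  0.001 -0.002 -0.    -0.     0.   ] 0.06624055804632134
```

```bash
python3 -m jog '[{"x":0,"y":0,"z":3,"wx":0,"wy":0,"wz":0},{"x":0,"y":0,"z":8,"wx":0,"wy":0,"wz":-8},{"x":0,"y":3,"z":10,"wx":0,"wy":0,"wz":-17.4},{"x":0,"y":6,"z":10,"wx":0,"wy":0,"wz":-17.4},{"x":0,"y":6,"z":10,"wx":0,"wy":0,"wz":-17.4},{"x":0,"y":6,"z":10,"wx":0,"wy":0,"wz":-17.4}]' 
cat >> h.py <<'E'
def st():
    s=r.get_state(); print("t",s["t"],"tcp",np.round(s["eef_pos"],4),"eul",R.from_quat(s["tcp_rot"]).as_euler('zyx',degrees=True).round(2),"F",np.round(s["wrist_force"],1),"T",np.round(s["torque"],2),"w",round(s["grip_width"],4)); return s
E
python3 - <<'E'
from h import *
s=st(); e=s["eef_pos"]
for n in("wrist","side"):
    c=camera(n); cv2.imwrite(f"pics/{n}3.png",c["color"]); w=cloud(c)
    X,Y=w[...,0],w[...,1]
    hsv=cv2.cvtColor(c["color"],cv2.COLOR_BGR2HSV)
    org=(hsv[...,0]>5)&(hsv[...,0]<16)&(hsv[...,1]>200)
    reg=lambda x0,x1,y0,y1:(X>x0)&(X<x1)&(Y>y0)&(Y<y1)
    p=w[org&reg(e[0]-.06,e[0]+.06,e[1]-.06,e[1]+.06)&(w[...,2]>.07)]; print(len(p),np.percentile(p[:,2],[1,50,97,99]).round(4))
    zt=np.percentile(p[:,2],97)
    box(w,org&reg(e[0]-.06,e[0]+.06,e[1]-.06,e[1]+.06),zt-.006,zt+.006,n+" rim")
    box(w,reg(.42,.63,-.11,.08),.034,.046,n+" brace top")
    box(w,reg(.47,.59,-.08,.05),.012,.020,n+" well floor")
E
```

```text
t: 4.3
eef_pos: [0.4692, -0.1696, 0.1268]
tcp_rot: [0.989, -0.147, 0.0, 0.0]
wrist_force: [0.1, -0.6, -1.4]
grip_width: 0.0668
t 4.3 tcp [ 0.4692 -0.1696  0.1268] eul [1.6850e+01 4.0000e-02 1.7996e+02] F [ 0.1 -0.6 -1.4] T [ 0.   -0.01  0.03] w 0.0668
5608 [0.1087 0.1321 0.1483 0.1486]
wrist rim 1817 c 469.9 -170.0 size 67.7 69.2 ang 73.8 ztop 0.1472
wrist brace top 24328 c 528.7 -19.7 size 136.4 134.7 ang 73.2 ztop 0.0386
wrist well floor 6989 c 521.7 -33.8 size 107.6 71.3 ang 70.5 ztop 0.0147
1627 [0.1011 0.1304 0.1506 0.1512]
side rim 472 c 470.7 -172.5 size 70.3 67.7 ang 73.5 ztop 0.1494
side brace top 1361 c 529.9 -22.8 size 139.2 134.1 ang 73.2 ztop 0.0407
side well floor 0 c 0.0 0.0 size 0.0 0.0 ang 0.0 ztop nan
  return _methods._mean(a, axis=axis, dtype=dtype,
  ret = ret.dtype.type(ret / rcount)
```

View pics/wrist3.png

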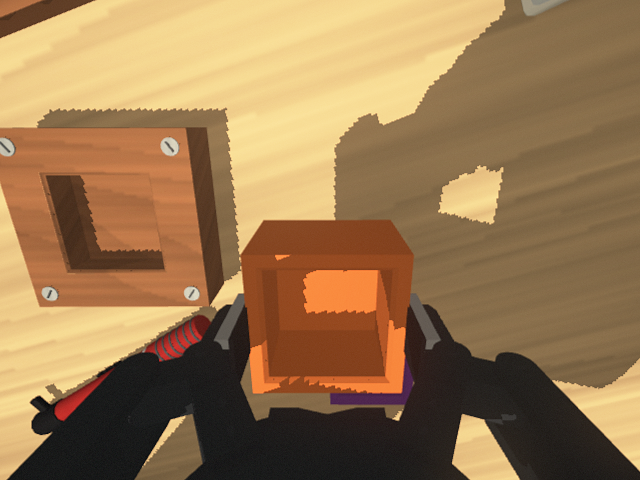

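```bash
python3 -m jog '[{"x":2,"y":5.5,"z":0,"wx":0,"wy":0,"wz":0},{"x":4,"y":11,"z":0,"wx":0,"wy":0,"wz":0},{"x":5.9,"y":15,"z":0,"wx":0,"wy":0,"wz":0},{"x":5.9,"y":15,"z":-3,"wx":0,"wy":0,"wz":0},{"x":5.9,"y":15,"z":-4.5,"wx":0,"wy":0,"wz":0},{"x":5.9,"y":15,"z":-5,"wx":0,"wy":0,"wz":0},{"x":5.9,"y":15,"z":-5,"wx":0,"wy":0,"wz":0}]' 
python3 - <<'E'
from h import *
s=st(); e=s["eef_pos"]
for n in("wrist","side"):
    c=camera(n); cv2.imwrite(f"pics/{n}4.png",c["color"]); w=cloud(c)
    X,Y=w[...,0],w[...,1]
    hsv=cv2.cvtColor(c["color"],cv2.COLOR_BGR2HSV)
    org=(hsv[...,0]>5)&(hsv[...,0]<16)&(hsv[...,1]>200)
    reg=lambda x0,x1,y0,y1:(X>x0)&(X<x1)&(Y>y0)&(Y<y1)
    near=reg(e[0]-.06,e[0]+.06,e[1]-.06,e[1]+.06)
    zt=.097
    box(w,org&near,zt-.006,zt+.006,n+" rim")
    box(w,reg(.42,.63,-.11,.08),.034,.046,n+" brace top")
E
```

```text
t: 5.28
eef_pos: [0.5212, -0.0464, 0.0764]
tcp_rot: [0.992, -0.127, 0.001, -0.01]
wrist_force: [0.3, -0.0, -0.2]
grip_width: 0.0666
t 5.275 tcp [ 0.5212 -0.0464  0.0764] eul [  14.61    0.27 -178.84] F [ 0.3 -0.  -0.2] T [-0.04 -0.01  0.01] w 0.0666
wrist rim 3341 c 522.0 -47.1 size 67.9 69.2 ang 75.6 ztop 0.0967
wrist brace top 21069 c 529.2 -20.0 size 135.1 133.5 ang 73.3 ztop 0.0386
side rim 350 c 522.5 -52.1 size 68.6 68.0 ang 73.6 ztop 0.0988
side brace top 1683 c 529.7 -23.0 size 138.1 134.0 ang 73.5 ztop 0.0407
```

```bash
python3 -m jog '[{"x":0,"y":0,"z":0,"wx":0,"wy":0,"wz":0},{"x":0,"y":0,"z":0,"wx":0,"wy":0,"wz":0}]'; python3 -c "
from h import *
s=st();print(s['joint_vel'].round(3), s['qpos'].round(3))"
```

```text
t: 5.62
eef_pos: [0.5212, -0.0459, 0.0766]
tcp_rot: [0.992, -0.127, 0.001, -0.01]
wrist_force: [0.4, -0.4, -1.1]
grip_width: 0.0664
t 5.625 tcp [ 0.5212 -0.0459  0.0766] eul [  14.56    0.31 -178.85] F [ 0.4 -0.4 -1.1] T [0.01 0.02 0.02] w 0.0664
[ 0.001  0.001 -0.003  0.     0.001  0.   ] [-0.255  0.356 -0.356  0.859  0.021  3.141]
```

Joint 6 hit its 3.14 limit, so I use another quarter turn (+90°).

```bash
python3 -c "
from h import *
s=st();Rt=R.from_euler('z',73.2,degrees=True)*R.from_euler('x',180,degrees=True)
print((Rt*R.from_quat(s['tcp_rot']).inv()).as_rotvec(degrees=True).round(2))
print((np.array([.5281,-.0198,.1])-s['eef_pos']).round(4))"
```

```text
t 5.625 tcp [ 0.5212 -0.0459  0.0766] eul [  14.56    0.31 -178.85] F [ 0.4 -0.4 -1.1] T [0.01 0.02 0.02] w 0.0664
[-1.15 -0.64 87.76]
[0.0069 0.0261 0.0234]
```

```bash
python3 -m jog '[{"x":0.3,"y":0.9,"z":2,"wx":-1.15,"wy":-0.64,"wz":10},{"x":0.7,"y":1.8,"z":2.3,"wx":-1.15,"wy":-0.64,"wz":20},{"x":0.7,"y":2.6,"z":2.3,"wx":-1.15,"wy":-0.64,"wz":30},{"x":0.7,"y":2.6,"z":2.3,"wx":-1.15,"wy":-0.64,"wz":40},{"x":0.7,"y":2.6,"z":2.3,"wx":-1.15,"wy":-0.64,"wz":50},{"x":0.7,"y":2.6,"z":2.3,"wx":-1.15,"wy":-0.64,"wz":60},{"x":0.7,"y":2.6,"z":2.3,"wx":-1.15,"wy":-0.64,"wz":70},{"x":0.7,"y":2.6,"z":2.3,"wx":-1.15,"wy":-0.64,"wz":80},{"x":0.7,"y":2.6,"z":2.3,"wx":-1.15,"wy":-0.64,"wz":87.8},{"x":0.7,"y":2.6,"z":2.3,"wx":-1.15,"wy":-0.64,"wz":87.8},{"x":0.7,"y":2.6,"z":2.3,"wx":-1.15,"wy":-0.64,"wz":87.8}]' 
python3 - <<'E'
from h import *
s=st(); e=s["eef_pos"]; print(s["qpos"].round(2), s["joint_vel"].round(3))
for n in("wrist","side"):
    c=camera(n); cv2.imwrite(f"pics/{n}5.png",c["color"]); w=cloud(c)
    X,Y=w[...,0],w[...,1]
    hsv=cv2.cvtColor(c["color"],cv2.COLOR_BGR2HSV)
    org=(hsv[...,0]>5)&(hsv[...,0]<16)&(hsv[...,1]>200)
    reg=lambda x0,x1,y0,y1:(X>x0)&(X<x1)&(Y>y0)&(Y<y1)
    near=reg(e[0]-.06,e[0]+.06,e[1]-.06,e[1]+.06)
    zt=e[2]+.022
    box(w,org&near,zt-.006,zt+.006,n+" rim")
    box(w,reg(.42,.63,-.11,.08),.034,.046,n+" brace top")
E
```

```text
t: 7.0
eef_pos: [0.528, -0.0198, 0.0993]
tcp_rot: [0.804, 0.595, -0.0, 0.0]
wrist_force: [-0.4, -0.0, -2.0]
grip_width: 0.0665
t 7.0 tcp [ 0.528  -0.0198  0.0993] eul [-73.07  -0.   179.97] F [-0.4 -0.  -2. ] T [ 0.03 -0.01 -0.03] w 0.0665
[-0.19  0.35 -0.3   0.92 -0.    1.67] [-0.     0.    -0.002  0.    -0.002 -0.008]
wrist rim 4688 c 528.4 -19.2 size 68.9 67.8 ang 73.1 ztop 0.1199
wrist brace top 16190 c 532.9 -4.7 size 102.5 135.0 ang 73.2 ztop 0.0386
side rim 439 c 529.2 -24.0 size 68.4 67.0 ang 72.7 ztop 0.1214
side brace top 1910 c 529.7 -23.7 size 137.2 134.4 ang 73.6 ztop 0.0407
```

View pics/side5.png

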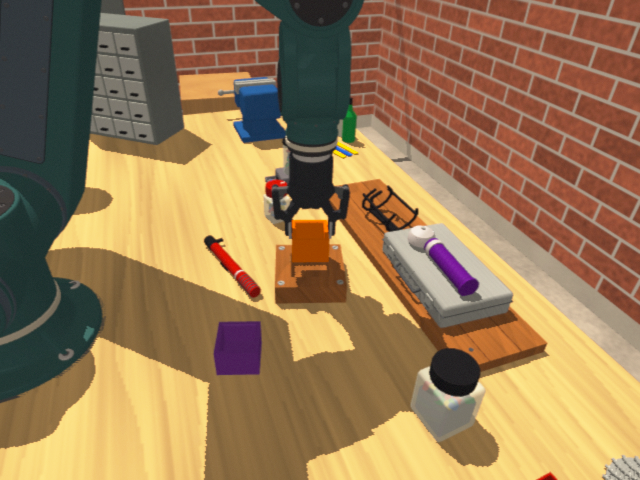

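The insert hangs level over the well, at about (310,240), aligned within roughly 1 mm. I lower it.

```bash
python3 -m jog '[{"x":0,"y":0,"z":-2.5,"wx":0,"wy":0,"wz":0},{"x":0,"y":0,"z":-3.3,"wx":0,"wy":0,"wz":0},{"x":0,"y":0,"z":-3.8,"wx":0,"wy":0,"wz":0},{"x":0,"y":0,"z":-4.2,"wx":0,"wy":0,"wz":0}]'; python3 -c "
from h import *
s=st()"
```

```text
t: 7.6
eef_pos: [0.5283, -0.0199, 0.0575]
tcp_rot: [0.803, 0.596, -0.0, 0.0]
wrist_force: [0.1, 0.6, -1.7]
grip_width: 0.0662
t 7.6 tcp [ 0.5283 -0.0199  0.0575] eul [-7.3230e+01  2.0000e-02  1.7997e+02] F [ 0.1  0.6 -1.7] T [ 0.01 -0.02  0.05] w 0.0662
```

Entering freely. I go to the floor, then check.

```bash
python3 -m jog '[{"x":0,"y":0,"z":-0.6,"wx":0,"wy":0,"wz":0},{"x":0,"y":0,"z":-1.1,"wx":0,"wy":0,"wz":0},{"x":0,"y":0,"z":-1.4,"wx":0,"wy":0,"wz":0},{"x":0,"y":0,"z":-1.4,"wx":0,"wy":0,"wz":0}]'; python3 -c "
from h import *
s=st()"
```

```text
t: 8.1
eef_pos: [0.528, -0.0199, 0.0436]
tcp_rot: [0.803, 0.597, -0.0, 0.0]
wrist_force: [-3.6, -0.3, 6.4]
grip_width: 0.0664
t 8.1 tcp [ 0.528  -0.0199  0.0436] eul [-73.24   0.   179.96] F [-3.6 -0.3  6.4] T [ 0.06  0.61 -0.  ] w 0.0664
```

```bash
python3 -m jog '[{"x":0,"y":0,"z":0,"wx":0,"wy":0,"wz":0},{"x":0,"y":0,"z":0,"wx":0,"wy":0,"wz":0},{"x":0,"y":0,"z":0,"wx":0,"wy":0,"wz":0}]' -1
python3 -m jog '[{"x":0,"y":0,"z":2,"wx":0,"wy":0,"wz":0},{"x":0,"y":0,"z":7,"wx":0,"wy":0,"wz":0},{"x":0,"y":2,"z":12,"wx":0,"wy":0,"wz":9},{"x":0,"y":6,"z":14,"wx":0,"wy":0,"wz":19},{"x":0,"y":12,"z":14,"wx":0,"wy":0,"wz":29},{"x":0,"y":17,"z":14,"wx":0,"wy":0,"wz":29},{"x":0.2,"y":22,"z":14,"wx":0,"wy":0,"wz":29},{"x":0.2,"y":24.5,"z":13,"wx":0,"wy":0,"wz":29},{"x":0.2,"y":24.5,"z":12,"wx":0,"wy":0,"wz":29},{"x":0.2,"y":24.5,"z":12,"wx":0,"wy":0,"wz":29},{"x":0.2,"y":24.5,"z":12,"wx":0,"wy":0,"wz":29}]'
python3 - <<'E'
from h import *
s=st(); print(s["qpos"].round(2), s["joint_vel"].round(3))
ims=[]
for n in("wrist","side","top"):
    c=camera(n); cv2.imwrite(f"pics/{n}6.png",c["color"]); w=cloud(c)
    X,Y=w[...,0],w[...,1]
    reg=lambda x0,x1,y0,y1:(X>x0)&(X<x1)&(Y>y0)&(Y<y1)
    try:
        box(w,reg(.47,.59,-.08,.04),.058,.072,n+" rim")
        box(w,reg(.42,.63,-.14,.08),.034,.046,n+" brace top")
        box(w,reg(.49,.56,-.06,.02),.022,.034,n+" insert floor")
    except Exception as ex: print(n,ex)
    try:
        box(w,reg(.48,.58,.17,.27),.084,.098,n+" cap top")
        box(w,reg(.48,.58,.17,.27),.045,.062,n+" body")
    except Exception as ex: print(n,ex)
E
```

```text
t: 8.48
eef_pos: [0.5281, -0.0199, 0.0433]
tcp_rot: [0.803, 0.597, -0.0, 0.0]
wrist_force: [0.8, -0.5, -0.6]
grip_width: 0.0852
t: 9.85
eef_pos: [0.5302, 0.2243, 0.1636]
tcp_rot: [0.628, 0.778, -0.0, 0.0]
wrist_force: [0.0, -0.4, -0.6]
grip_width: 0.0857
t 9.85 tcp [0.5302 0.2243 0.1636] eul [-1.0218e+02  2.0000e-02  1.7997e+02] F [ 0.  -0.4 -0.6] T [ 0.   -0.03  0.03] w 0.0857
[ 0.26  0.38 -0.06  1.13 -0.    1.62] [-0.001 -0.005  0.006 -0.001  0.002  0.002]
wrist rim 0 c 0.0 0.0 size 0.0 0.0 ang 0.0 ztop nan
wrist brace top 2920 c 527.0 14.5 size 71.6 112.4 ang 73.5 ztop 0.0385
wrist insert floor 11 c 499.6 5.6 size 30.0 0.3 ang 73.3 ztop 0.033
wrist cap top 3958 c 530.6 225.8 size 51.5 50.6 ang 10.0 ztop 0.0894
wrist body 696 c 527.0 241.8 size 49.8 17.6 ang 13.7 ztop 0.0564
side rim 510 c 529.9 -21.9 size 72.7 67.8 ang 72.7 ztop 0.0656
side brace top 2198 c 529.7 -23.1 size 139.3 134.0 ang 73.4 ztop 0.0407
side insert floor 109 c 546.1 -10.6 size 30.2 76.9 ang 39.7 ztop 0.0295
side cap top 237 c 531.6 220.4 size 49.3 50.3 ang 27.0 ztop 0.091
side body 211 c 526.7 208.4 size 38.3 63.4 ang 63.1 ztop 0.0552
top rim 385 c 526.9 -19.4 size 67.8 68.0 ang 73.4 ztop 0.0655
top brace top 2548 c 527.2 -20.1 size 134.1 134.1 ang 73.3 ztop 0.04
top insert floor 545 c 525.7 -24.2 size 62.8 52.5 ang 73.1 ztop 0.0279
top cap top 355 c 528.6 218.5 size 38.8 50.2 ang 85.6 ztop 0.0905
top body 93 c 529.7 222.9 size 49.7 46.3 ang 11.7 ztop 0.0573
  return _methods._mean(a, axis=axis, dtype=dtype,
  ret = ret.dtype.type(ret / rcount)
```

View pics/wrist6.png

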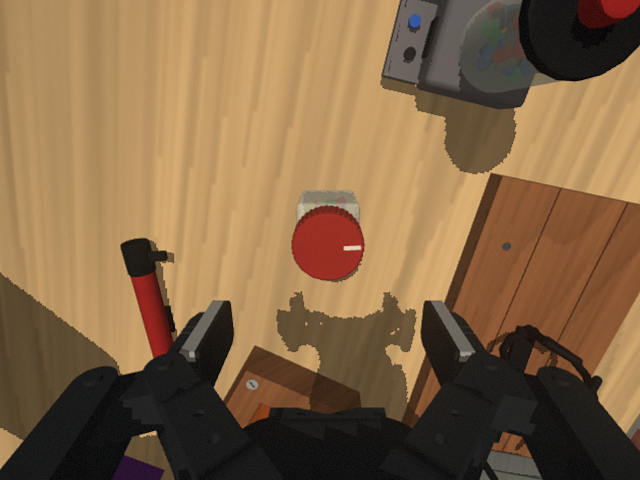

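The insert is seated: its rim is at 0.0655 against 0.066 expected. The wrist view shows the cap at (328,244), centred between the fingers. I go down and grip the cap.

```bash
python3 -m jog '[{"x":0,"y":0.07,"z":-5,"wx":0,"wy":0,"wz":0},{"x":0,"y":0.07,"z":-8.5,"wx":0,"wy":0,"wz":0},{"x":0,"y":0.07,"z":-10.3,"wx":0,"wy":0,"wz":0},{"x":0,"y":0.07,"z":-10.3,"wx":0,"wy":0,"wz":0}]'
python3 -m jog '[{"x":0,"y":0,"z":0,"wx":0,"wy":0,"wz":0},{"x":0,"y":0,"z":0,"wx":0,"wy":0,"wz":0},{"x":0,"y":0,"z":0,"wx":0,"wy":0,"wz":0},{"x":0,"y":0,"z":0,"wx":0,"wy":0,"wz":0},{"x":0,"y":0,"z":0,"wx":0,"wy":0,"wz":0}]' 1
python3 -m jog '[{"x":0,"y":0,"z":3,"wx":0,"wy":0,"wz":0},{"x":0,"y":0,"z":8,"wx":0,"wy":0,"wz":0},{"x":0,"y":-4,"z":10,"wx":0,"wy":0,"wz":-9},{"x":0,"y":-8,"z":10,"wx":0,"wy":0,"wz":-19},{"x":0,"y":-10,"z":10,"wx":0,"wy":0,"wz":-29},{"x":0,"y":-10,"z":10,"wx":0,"wy":0,"wz":-29},{"x":0,"y":-10,"z":10,"wx":0,"wy":0,"wz":-29}]'
python3 - <<'E'
from h import *
s=st(); e=s["eef_pos"]
for n in("side","wrist"):
    c=camera(n); cv2.imwrite(f"pics/{n}7.png",c["color"]); w=cloud(c)
    X,Y=w[...,0],w[...,1]
    hsv=cv2.cvtColor(c["color"],cv2.COLOR_BGR2HSV)
    red=((hsv[...,0]<5)|(hsv[...,0]>174))&(hsv[...,1]>180)
    near=(abs(X-e[0])<.05)&(abs(Y-e[1])<.05)
    p=w[near&red]; print(n,len(p),p[:,2].min(),p[:,2].max(),p.min(0),p.max(0))
    if n=="wrist": box(w,near&red,e[2]+.02,e[2]+.04,"cap top")
    if n=="side":
        box(w,near&~red,e[2]-.07,e[2]-.002,"body")
        box(w,(abs(X-.528)<.06)&(abs(Y+.02)<.06),.058,.072,n+" insert rim")
E
```

```text
t: 10.5
eef_pos: [0.5295, 0.2254, 0.0595]
tcp_rot: [0.628, 0.778, -0.001, -0.0]
wrist_force: [0.1, 0.3, 1.0]
grip_width: 0.0857
t: 11.12
eef_pos: [0.5306, 0.226, 0.0614]
tcp_rot: [0.628, 0.778, 0.001, 0.001]
wrist_force: [-1.6, -0.3, 7.1]
grip_width: 0.0494
t: 12.0
eef_pos: [0.5301, 0.1264, 0.1605]
tcp_rot: [0.802, 0.598, -0.0, 0.0]
wrist_force: [0.6, -0.4, -1.8]
grip_width: 0.0494
t 12.0 tcp [0.5301 0.1264 0.1605] eul [-7.3430e+01  1.0000e-02  1.7999e+02] F [ 0.6 -0.4 -1.8] T [0.05 0.07 0.  ] w 0.0494
side 402 0.16825927995638118 0.19235667623190061 [0.50530178 0.09464447 0.16825928] [0.55167621 0.14618775 0.19235668]
body 614 c 528.7 115.2 size 41.6 50.2 ang 71.8 ztop 0.1329
side insert rim 514 c 529.5 -22.2 size 72.6 67.8 ang 73.2 ztop 0.0658
wrist 11464 0.16398421585698073 0.20581824528510584 [0.49496857 0.10047356 0.16398422] [0.55599569 0.15226021 0.20581825]
cap top 10524 c 529.3 129.1 size 50.3 56.0 ang 24.5 ztop 0.1881
```

View pics/side7.png

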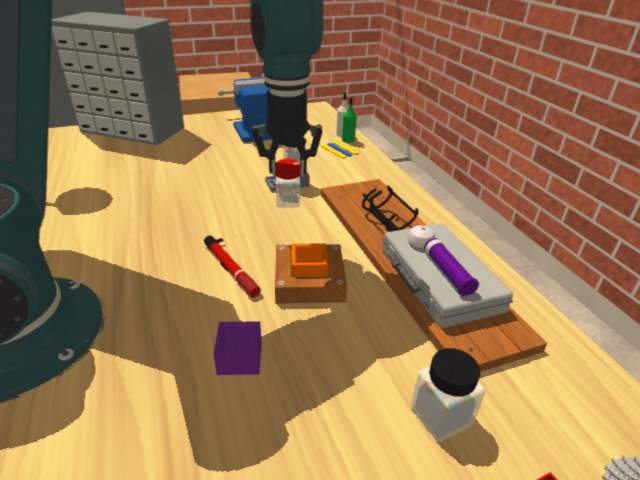

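```bash
python3 -m jog '[{"x":0,"y":-4,"z":0,"wx":0,"wy":0,"wz":0},{"x":-0.1,"y":-8,"z":0,"wx":0,"wy":0,"wz":0},{"x":-0.2,"y":-12,"z":0,"wx":0,"wy":0,"wz":0},{"x":-0.2,"y":-14.5,"z":0,"wx":0,"wy":0,"wz":0},{"x":-0.2,"y":-14.5,"z":-2,"wx":0,"wy":0,"wz":0},{"x":-0.2,"y":-14.5,"z":-2.5,"wx":0,"wy":0,"wz":0},{"x":-0.2,"y":-14.5,"z":-2.5,"wx":0,"wy":0,"wz":0},{"x":-0.2,"y":-14.5,"z":-2.5,"wx":0,"wy":0,"wz":0}]'
python3 - <<'E'
from h import *
s=st(); e=s["eef_pos"]
ims=[]
for n in("side","wrist"):
    c=camera(n); cv2.imwrite(f"pics/{n}8.png",c["color"]); w=cloud(c)
    X,Y=w[...,0],w[...,1]
    near=(abs(X-e[0])<.06)&(abs(Y-e[1])<.06)
    if n=="side":
        p=box(w,near,.078,.115,"body side"); box(w,near,.058,.070,n+" insert rim")
        ims.append(cv2.resize(c["color"][190:310,250:370],(600,600),interpolation=cv2.INTER_CUBIC))
cv2.imwrite("pics/s8.png",ims[0])
E
```

```text
t: 13.1
eef_pos: [0.5283, -0.0187, 0.1358]
tcp_rot: [0.802, 0.597, 0.0, 0.0]
wrist_force: [0.1, -1.0, -1.5]
grip_width: 0.0494
t 13.1 tcp [ 0.5283 -0.0187  0.1358] eul [-7.3310e+01  3.0000e-02  1.7997e+02] F [ 0.1 -1.  -1.5] T [0.04 0.03 0.  ] w 0.0494
body side 425 c 522.6 -45.1 size 8.7 48.8 ang 73.7 ztop 0.0966
side insert rim 349 c 529.2 -23.1 size 70.8 68.1 ang 73.6 ztop 0.0659
```

View pics/s8.png

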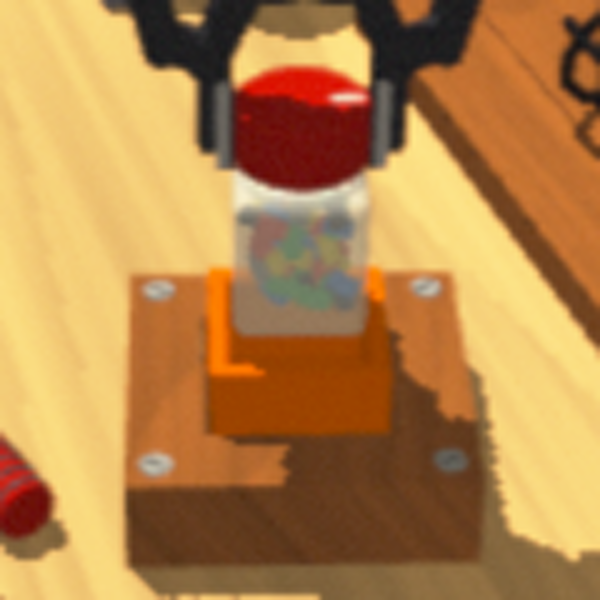

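Viewed from the side, the jar hangs upright and square over the insert pocket (body and rim angles 73.7 and 73.6). I lower it in steps.

```bash
python3 -m jog '[{"x":0,"y":0,"z":-0.7,"wx":0,"wy":0,"wz":0},{"x":0,"y":0,"z":-1.1,"wx":0,"wy":0,"wz":0},{"x":0,"y":0,"z":-1.5,"wx":0,"wy":0,"wz":0},{"x":0,"y":0,"z":-1.5,"wx":0,"wy":0,"wz":0}]';python3 -c "
from h import *
s=st()"
```

```text
t: 13.7
eef_pos: [0.5278, -0.0191, 0.1199]
tcp_rot: [0.803, 0.596, -0.0, -0.0]
wrist_force: [-0.4, -1.1, -2.7]
grip_width: 0.0495
t 13.7 tcp [ 0.5278 -0.0191  0.1199] eul [-7.3240e+01 -4.0000e-02  1.7998e+02] F [-0.4 -1.1 -2.7] T [-0.    0.01  0.02] w 0.0495
```

```bash
python3 -m jog '[{"x":0,"y":0,"z":-1,"wx":0,"wy":0,"wz":0},{"x":0,"y":0,"z":-2,"wx":0,"wy":0,"wz":0},{"x":0,"y":0,"z":-2.7,"wx":0,"wy":0,"wz":0},{"x":0,"y":0,"z":-3.1,"wx":0,"wy":0,"wz":0},{"x":0,"y":0,"z":-3.1,"wx":0,"wy":0,"wz":0}]';python3 -c "
from h import *
s=st()
c=camera('side');w=cloud(c)
X,Y=w[...,0],w[...,1]
hsv=cv2.cvtColor(c['color'],cv2.COLOR_BGR2HSV)
m=((hsv[...,0]<5)|(hsv[...,0]>174))&(hsv[...,1]>180)&(abs(X-.529)<.04)&(abs(Y+.02)<.04)
print('cap z range',np.percentile(w[m][:,2],[1,50,99]).round(4), 'expect .094-.118')
"
```

```text
t: 14.32
eef_pos: [0.5282, -0.0191, 0.0896]
tcp_rot: [0.803, 0.597, -0.0, 0.0]
wrist_force: [-1.9, 0.7, 5.3]
grip_width: 0.049
t 14.325 tcp [ 0.5282 -0.0191  0.0896] eul [-7.3240e+01  2.0000e-02  1.7997e+02] F [-1.9  0.7  5.3] T [ 0.06  0.55 -0.04] w 0.049
cap z range [0.0991 0.1185 0.1212] expect .094-.118
```

The jar sits on the pocket floor: the height is as expected and there is light contact. I begin to unscrew.

```bash
python3 -m jog '[{"x":0,"y":0,"z":0,"wx":0,"wy":0,"wz":6},{"x":0,"y":0,"z":0,"wx":0,"wy":0,"wz":12},{"x":0,"y":0,"z":0.01,"wx":0,"wy":0,"wz":18},{"x":0,"y":0,"z":0.02,"wx":0,"wy":0,"wz":24},{"x":0,"y":0,"z":0.03,"wx":0,"wy":0,"wz":30},{"x":0,"y":0,"z":0.03,"wx":0,"wy":0,"wz":30}]';python3 -c "
from h import *
s=st();print(s['joint_efforts'].round(2))"
```

```text
t: 15.12
eef_pos: [0.5285, -0.0192, 0.09]
tcp_rot: [0.621, 0.784, 0.0, 0.001]
wrist_force: [0.4, 1.1, 3.7]
grip_width: 0.0496
t 15.125 tcp [ 0.5285 -0.0192  0.09  ] eul [-1.0321e+02  7.0000e-02  1.7996e+02] F [0.4 1.1 3.7] T [ 0.05 -0.12  0.04] w 0.0496
[-9.000e-02 -6.496e+01  3.216e+01  7.000e-02 -3.000e-02 -1.110e+00]
```

```bash
python3 -m jog '[{"x":0,"y":0,"z":0,"wx":0,"wy":0,"wz":7},{"x":0,"y":0,"z":0.01,"wx":0,"wy":0,"wz":14},{"x":0,"y":0,"z":0.02,"wx":0,"wy":0,"wz":21},{"x":0,"y":0,"z":0.03,"wx":0,"wy":0,"wz":28},{"x":0,"y":0,"z":0.05,"wx":0,"wy":0,"wz":35},{"x":0,"y":0,"z":0.07,"wx":0,"wy":0,"wz":41},{"x":0,"y":0,"z":0.08,"wx":0,"wy":0,"wz":44.5},{"x":0,"y":0,"z":0.08,"wx":0,"wy":0,"wz":44.5}]';python3 -c "
from h import *
s=st();print(s['joint_efforts'].round(2),s['qpos'].round(2))
a=camera('wrist')['color'];b=camera('side')['color'][190:310,250:370]
cv2.imwrite('pics/t.png',np.hstack([a[120:460,120:520],cv2.resize(b,(340,340),interpolation=cv2.INTER_CUBIC)]))
"
```

```text
t: 16.12
eef_pos: [0.5288, -0.0193, 0.0913]
tcp_rot: [0.279, 0.96, -0.0, 0.001]
wrist_force: [-2.6, 0.2, 12.2]
grip_width: 0.0493
t 16.125 tcp [ 0.5288 -0.0193  0.0913] eul [-1.4764e+02  1.4000e-01  1.7995e+02] F [-2.6  0.2 12.2] T [-0.12  0.26  0.12] w 0.0493
[  0.21 -60.84  30.51  -0.53   0.2   -0.46] [-0.19  0.35 -0.32  0.9  -0.    0.37]
```

View pics/t.png

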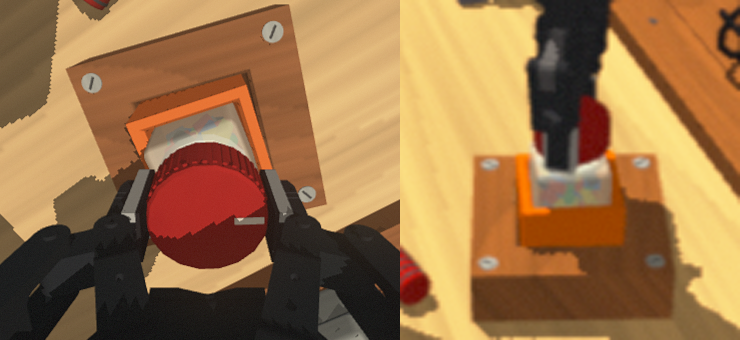

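The cap turned with the gripper: its stroke, at (248,220) in the left picture, still points at the same finger. The jar turned only within its play. I lift gently.

```bash
python3 -m jog '[{"x":0,"y":0,"z":0.2,"wx":0,"wy":0,"wz":0},{"x":0,"y":0,"z":0.5,"wx":0,"wy":0,"wz":0},{"x":0,"y":0,"z":0.9,"wx":0,"wy":0,"wz":0},{"x":0,"y":0,"z":0.9,"wx":0,"wy":0,"wz":0}]';python3 -c "
from h import *
st()
c=camera('side');w=cloud(c);X,Y=w[...,0],w[...,1]
b=c['color'][190:310,250:370]
cv2.imwrite('pics/u.png',cv2.resize(b,(480,480),interpolation=cv2.INTER_CUBIC))
"
```

```text
t: 16.73
eef_pos: [0.5282, -0.0192, 0.0997]
tcp_rot: [0.278, 0.961, -0.0, 0.0]
wrist_force: [-0.2, 0.5, -0.6]
grip_width: 0.0494
t 16.725 tcp [ 0.5282 -0.0192  0.0997] eul [-1.4773e+02  4.0000e-02  1.7998e+02] F [-0.2  0.5 -0.6] T [0.01 0.02 0.02] w 0.0494
```

View pics/u.png

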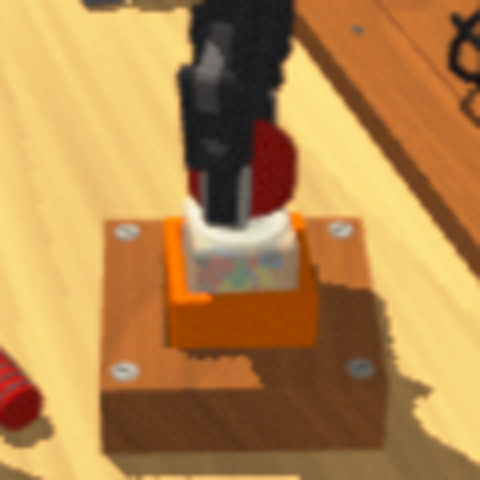

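The jar stays seated and the cap comes off freely, with only its weight at the wrist. I finish the lift and check by measurement, since I have viewed 12 pictures.

```bash
python3 -m jog '[{"x":0,"y":0,"z":0.5,"wx":0,"wy":0,"wz":0},{"x":0,"y":0,"z":1.0,"wx":0,"wy":0,"wz":0},{"x":0,"y":0,"z":1.6,"wx":0,"wy":0,"wz":0},{"x":0,"y":0,"z":1.6,"wx":0,"wy":0,"wz":0},{"x":0,"y":0,"z":1.6,"wx":0,"wy":0,"wz":0}]';python3 - <<'E'
from h import *
s=st();e=s["eef_pos"]
c=camera('side');w=cloud(c);X,Y,Z=w[...,0],w[...,1],w[...,2]
hsv=cv2.cvtColor(c['color'],cv2.COLOR_BGR2HSV)
near=(abs(X-.529)<.045)&(abs(Y+.022)<.045)
red=near&((hsv[...,0]<5)|(hsv[...,0]>174))&(hsv[...,1]>180)&(Z>.09)
print("cap z",np.percentile(w[red][:,2],[1,50,99]).round(4))
pale=near&(hsv[...,1]<110)&(hsv[...,2]>110)
h,ed=np.histogram(w[pale][:,2],np.arange(.06,.15,.004));print(dict(zip(ed.round(3),h)))
# image-column check: z & class down the centre of the jar
u=int(np.median(np.where(red)[1]))
for v in range(195,275,3): print(v,Z[v,u].round(3),c["color"][v,u],end="; ")
print()
box(w,near,.0865,.0915,"shoulder"); box(w,near,.060,.070,"rim insert")
c=camera("top");w=cloud(c)
for l in("large_jar","dispenser","mini_pump","socket_case"):
    for o in models.outline_of("top",l)[:1]: p=w[o["pixels"]];print(l,round(o["score"],2),np.nanmedian(p,axis=0).round(3))
E
```

```text
t: 17.4
eef_pos: [0.528, -0.0191, 0.1153]
tcp_rot: [0.278, 0.961, -0.0, 0.0]
wrist_force: [-0.8, 0.1, -0.4]
grip_width: 0.0493
t 17.4 tcp [ 0.528  -0.0191  0.1153] eul [-1.4774e+02  2.0000e-02  1.7998e+02] F [-0.8  0.1 -0.4] T [-0.05 -0.   -0.01] w 0.0493
cap z [0.1254 0.144  0.149 ]
{np.float64(0.06): np.int64(5), np.float64(0.064): np.int64(32), np.float64(0.068): np.int64(46), np.float64(0.072): np.int64(50), np.float64(0.076): np.int64(49), np.float64(0.08): np.int64(47), np.float64(0.084): np.int64(84), np.float64(0.088): np.int64(120), np.float64(0.092): np.int64(62), np.float64(0.096): np.int64(31), np.float64(0.1): np.int64(20), np.float64(0.104): np.int64(53), np.float64(0.108): np.int64(19), np.float64(0.112): np.int64(1), np.float64(0.116): np.int64(4), np.float64(0.12): np.int64(5), np.float64(0.124): np.int64(2), np.float64(0.128): np.int64(2), np.float64(0.132): np.int64(0), np.float64(0.136): np.int64(0), np.float64(0.14): np.int64(0), np.float64(0.144): np.int64(0)}
195 0.211 [33 33 31]; 198 0.204 [30 28 28]; 201 0.197 [28 29 29]; 204 0.19 [35 36 37]; 207 0.184 [46 47 50]; 210 0.151 [31 31 32]; 213 0.145 [27 30 77]; 216 0.145 [ 11  16 108]; 219 0.145 [  8  11 108]; 222 0.145 [ 14  16 109]; 225 0.144 [  9  12 108]; 228 0.14 [ 12  16 108]; 231 0.133 [ 14  18 109]; 234 0.127 [ 10  16 107]; 237 0.112 [168 197 210]; 240 0.105 [199 223 226]; 243 0.098 [191 217 222]; 246 0.092 [198 224 230]; 249 0.092 [178 203 207]; 252 0.085 [127 140 143]; 255 0.079 [108 112 110]; 258 0.073 [ 90 129 145]; 261 0.066 [ 89 127 147]; 264 0.067 [  0  65 152]; 267 0.06 [  0  68 156]; 270 0.05 [  0  67 154]; 273 0.043 [  0  68 157]; 
shoulder 145 c 529.3 -23.5 size 48.1 47.2 ang 79.7 ztop 0.0889
rim insert 387 c 529.6 -23.5 size 71.3 68.3 ang 76.0 ztop 0.0663
large_jar 0.89 [ 0.606 -0.356  0.11 ]
dispenser 0.76 [0.606 0.371 0.049]
mini_pump 0.78 [0.366 0.142 0.021]
socket_case 0.92 [ 0.768 -0.12   0.069]
```

```bash
python3 -c "
from h import *
st(); print(r.finish_job())"
```

```text
t 17.7 tcp [ 0.528  -0.0191  0.1153] eul [-1.4774e+02  1.0000e-02  1.7999e+02] F [ 0.1 -0.   0.2] T [-0.01  0.05  0.04] w 0.0494
the job is handed in; nothing more can be done
None
```

The job is done and handed in at t = 17.7 s. The orange insert is home in the brace, the jar is seated in it, and the gripper holds the cap level about 10 mm above the open mouth.

**What I did:** I dropped the insert into the well, carried the jar by its cap into the insert, and turned the cap 74.5° anticlockwise. I then lifted it straight up.

**Last checks:**
- **Insert:** its rim measured 66 mm above the bench, as it should when home.
- **Jar:** its shoulder measured about 89 mm against 88 mm expected, and the side camera reads up to 1 mm high. It turned only within its play in the insert, by about 6°.
- **Cap:** its lower edge is at about 120 mm and the jar rim at about 110 mm. The tool is level to within 0.02°, and the wrist carries only the cap's weight.

**Problems and disagreements:**
- The first move commands were refused because every row needs all six values. The arm did not move.
- Joint 6 reached its range limit (3.141 of 3.14 rad) while I carried the insert, so I placed it with another quarter turn.
- The side and top cameras differ by 2–3 mm in absolute position, so I relied on positions relative to each other.
- The mini pump's last position from the top camera differed from the start. I put that down to the arm hiding part of it and did not confirm it separately.
- At the end I measured the large jar, dispenser and socket case in the top view, and they were where they started. I did not re-measure the bell, grip or bottle cage.

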